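# Interleave monitor-stand hubs in the packing tray

### The arm

A 6-joint arm with a two-finger parallel gripper is mounted at the origin on the work surface. World frame = base frame: x ahead of the robot, y to its left, z up, the work surface at z = 0. Lengths are in mm, angles in rad, forces in N, time in s.
With the tool pointing down it reaches from about 350 to 775 mm from the base axis. Payload 7.3 kg.
Tool frame: the origin (TCP) lies between the finger pads; the fingertips stand bot.tip_extent ahead of it and the grasp point (between the pads) lies 6 mm ahead of it (bot.tip_extent is the distance from the TCP to the fingertips, in mm); x points along the fingers, y is the direction in which the jaws open and shut, and the axes are right-handed (so a half turn about x gives the same grasp; the last joint's range is limited). The gripper opens to 92 mm and grips with 3 to 60 N. Pads are 19 mm wide; open, the fingers measure 130 mm over their backs; the gripper's body (75 mm by 190 mm) begins 47 mm behind the grasp point.
Start: joints at [1.051, 0.342, 1.524, -0, 1.275, -0.146], TCP at [191.693, 488.77, 251.741] pointing down, gripper open.
Joint ranges: [-2.53, 2.53], [-0.77, 2.02], [0.04, 2.7], [-1, 4.14], [0.28, 2.66], [-3.11, 3.11]. Speed limits (rad/s): [2.57, 2.57, 3.14, 3.14, 3.14, 3.14].

### API

Orientations are given as [roll, pitch, yaw] about the fixed x, y, z axes, in that order (R = Rz(yaw) Ry(pitch) Rx(roll)).
In Python, from plant import bot, capture, workorder gives the robot as it stands. The module is installed in compiled form; this text tells all that it offers.
- The arm moves only by the shell command python3 -m crank 'ROWS'. ROWS is JSON, a list of rows, each an object with "linear": the shift along the tool's x, y, z in cm, a list of three; "delta_rot": the turn, a rotation vector about the tool's x, y, z in degrees, a list of three; "fingers": the opening, from 0 (shut) to 1 (fully open). In form: [{"linear": [x, y, z], "delta_rot": [wx, wy, wz], "fingers": fingers}, ...]. A call has exactly 5 rows; each row shifts and turns the commanded pose from where the row before left it, along the tool's axes as they then stand; what a row does not reach is not made up. A row lasts 1/10 s, in which the tool goes at most 50 mm and 8.59 degrees, less where a joint would pass 70% of its speed; a pose out of reach is approached as far as the arm can. A call with a gripper value outside its range is refused whole. The fingers move at their own pace and stop on an object; the grip force is fixed at half the most. Time passes only in rows, so rows that do not move let the fingers close, or fill a call up. It gives the time, the measured TCP pose, the force and the opening at its end, in the units of the state.
- bot.get_obs(): the state, without advancing time (a new reading comes with each control period).
- capture(name): name is "scene" or "side" or "wrist"; returns a dict with "image" (400x640x3 uint8, blue, green, red), "mtx" (3x3 intrinsics, pixels), "pose" (4x4, takes a point from camera to world coordinates). Camera axes: x right, y down, z forward; pixel columns grow to the right and rows downward; lengths in mm; the calibration is good to about 2 mm. A picture is of the moment at which its call begins. There is no depth.
- workorder.close_job(): hands the job in, once; it reports no verdict.
The state is a dict: "time": time; "joint_positions": joint angles; "dq": joint speeds; "tau": joint torques, N m; "tool_pos": TCP position; "tcp_rot": TCP orientation; "contact_force": force on the tool from outside, world axes, zero at the start; "moment": the same for the moment, N m; "grip_width": finger opening in mm.
Only numpy, scipy, OpenCV 4.12 (cv2) and the standard library are available. Lean on these libraries where they do the work, as an engineer would, in place of code of your own. Each camera call takes 0.05 s, during which the arm holds its last target. There are 200 camera calls.

### The job

Finish packing the black tray on the repair bench, which already has one bare aluminium hat-shaped hub standing crown up in one end. First set the loose aluminium hub that lies crown up flat in the empty end of the tray, clear of the middle, then stand the aluminium hub that lies crown down (not the blue one) between the two, as it is, upright on its crown on the tray floor, so that its rim overlaps the rims of both neighbours and the three pack tight.

Things in the scene. Friction and masses are not known exactly. Their poses are not given: they have to be found in the camera images.
- tray: Shallow black tray, fixed. Outside 94 mm (its x) by 202 mm (its y), 8 mm high; floor 4 mm thick, inside 86 by 194 mm; the lip stands 4 mm above the floor all round. Origin at the centre of its underside, z up. The row runs along its y: one hub already stands in the +y end, at about y = +56 mm; the empty end's place is x = 0, y = -56 mm; the third hub goes midway between these two.
- hub_tray: Bare aluminium hat-shaped hub, 130 g, loose, crown up in the tray's +y end, where it stays. A round rim 66 mm in diameter, 10 mm thick, lies on the tray floor; on it a solid round crown 24 mm in diameter, 24 mm tall; 34 mm high in all. Origin at the centre of its underside, z up.
- hub_up: Identical aluminium hub (90 to 180 g) lying crown up on the bench: rim (66 mm diameter) from 0 to 10 mm above its origin, crown (24 mm diameter, to be gripped) from 10 to 34 mm. Origin at the centre of its underside, z up. It goes to the tray's empty end.
- hub_down: Identical aluminium hub (90 to 180 g) standing on its crown on the bench: crown (24 mm diameter) from 0 to 24 mm above its origin, rim (66 mm diameter, to be gripped) from 24 to 34 mm, flat side up. Origin at the centre of its underside, z up. In the tray its rim passes over the neighbours' rims, between their crowns. Near by, not wanted: a blue hub, also crown down, and a black rubber disc.
Not all that is in view belongs to the job. What is shaped like the hub_down but yellow is not meant. What is shaped like the hub_up but pink is not meant.

How it is judged (in metres and radians):
On the way, in this order (a step that is already met when the one before it is completed fails the run):
1. the crown-up hub stands flat in the tray's empty end, let go (y of hub_up in the frame of tray between -0.067 and -0.042 m and x of hub_up in the frame of tray between -0.014 and 0.014 m and z of hub_up in the frame of tray below 0.007 m and angle between hub_up's own z axis and vertical below 0.1 rad and contact force between the fingers and hub_up below 0.1 N), for 0.2 s.
2. the crown-down hub stands on its crown on the tray floor between the end hubs, its rim over both of theirs (horizontal distance between hub_down and hub_up below 0.066 m and horizontal distance between hub_down and hub_tray below 0.066 m and z of hub_down in the frame of tray below 0.007 m and angle between hub_down's own z axis and vertical below 0.1 rad and contact force between the fingers and hub_down below 0.1 N), for 0.2 s.
At the end, for the whole second after the job is handed in: Crown-up hubs flat in the two ends (42 to 67 mm from the tray's middle, within 14 mm of its centre line); crown-down hub on its crown between them, under 66 mm centre to centre from each, within 16 mm of the centre line; all within 0.1 rad of level, under 3 mm off the floor, at rest (y of hub_up in the frame of tray between -0.067 and -0.042 m and x of hub_up in the frame of tray between -0.014 and 0.014 m and z of each of hub_up, hub_tray, hub_down in the frame of tray below 0.007 m and angle between each of hub_up, hub_tray, hub_down's own z axis and vertical below 0.1 rad and y of hub_tray in the frame of tray between 0.042 and 0.067 m and x of hub_tray in the frame of tray between -0.014 and 0.014 m and horizontal distance between hub_down and hub_up below 0.066 m and horizontal distance between hub_down and hub_tray below 0.066 m and x of hub_down in the frame of tray between -0.016 and 0.016 m and linear speed of each of hub_down, hub_up, hub_tray below 0.02 m/s); the robot touches nothing.
It also fails if it takes over 58 s, if anything falls off the work surface, if the arm or the gripper's body presses on something with over 40 N, if the wrist force passes 120 N, or if a joint passes its speed limit or range.

## Working session

There is one attempt and no reset: what is moved stays moved. The work goes in short steps, Python scripts to look and compute and a shell command to move; the robot and the scene stay as the last step left them, time stands still between calls to the robot, and variables do not carry over. Pictures are saved under pics/ and viewed, on a budget of 10 in all, crops included, one or two more only if the job needs it, and the job is handed in when it is done.

```bash
mkdir -p pics
python3 - <<'E'
from plant import bot,capture
import cv2,numpy as np
for n in ("scene","side"):
    c=capture(n); cv2.imwrite(f"pics/{n}0.png",c["image"]); np.savez(f"{n}0.npz",**c); print(n,c["mtx"].tolist(),c["pose"].round(3).tolist())
o=bot.get_obs(); print(o["tool_pos"],o["tcp_rot"],o["time"],o["grip_width"],bot.tip_extent)
E
```

```text
scene [[392.37035728414844, 0.0, 315.78751104796527], [0.0, 392.37035728414844, 194.77433764902898], [0.0, 0.0, 1.0]] [[0.581, 0.645, -0.497, 958.419], [0.814, -0.455, 0.361, -367.934], [0.007, -0.614, -0.789, 792.061], [0.0, 0.0, 0.0, 1.0]]
side [[471.83982746755476, 0.0, 320.85008637885244], [0.0, 471.83982746755476, 195.2891915306402], [0.0, 0.0, 1.0]] [[0.727, -0.493, 0.478, -57.836], [-0.686, -0.499, 0.529, -629.083], [-0.022, -0.713, -0.701, 862.473], [0.0, 0.0, 0.0, 1.0]]
[191.52731425 488.47590293 251.13076872] [-1.71339907  1.5694638  -2.08719631] 0.1 91.7624160865661 25.0
```

View pics/scene0.png

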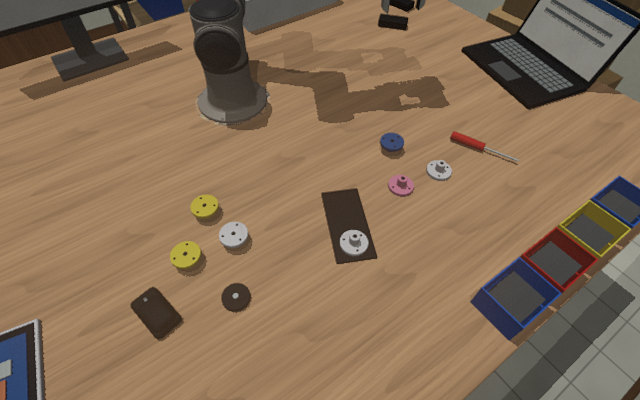

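View pics/side0.png

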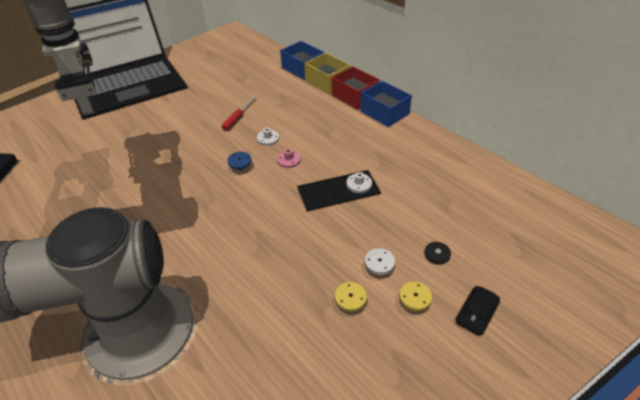

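The scene view shows the tray at about (348,226) with hub_tray at (354,242).
- **hub_up candidates:** the white crown-up hub at (439,169), the pink one at (401,185) and hub_tray at (354,242). I choose (439,169).
- **hub_down candidates:** the white crown-down hub at (233,235), yellow ones at (205,207) and (186,256), blue at (392,143) and the black disc at (236,297). I choose (233,235).

The side view agrees: hub_up at (267,137), hub_down at (380,262).

```bash
cat > h.py <<'E'
import numpy as np,cv2
def ray(c,px,z):
    d=c["pose"][:3,:3]@np.linalg.solve(c["mtx"],[px[0],px[1],1.]); o=c["pose"][:3,3]
    return o+d*(z-o[2])/d[2]
def proj(c,p):
    q=c["pose"][:3,:3].T@(np.asarray(p,float)-c["pose"][:3,3]); q=c["mtx"]@q; return q[:2]/q[2]
def white(img,th=130):
    h=cv2.cvtColor(img,cv2.COLOR_BGR2HSV); return ((h[...,2]>th)&(h[...,1]<45)).astype(np.uint8)
def blob(m,px,r=30):
    w=np.zeros_like(m); x,y=map(int,px); w[max(y-r,0):y+r,max(x-r,0):x+r]=1
    cs,_=cv2.findContours(m*w,cv2.RETR_EXTERNAL,cv2.CHAIN_APPROX_NONE)
    return max(cs,key=cv2.contourArea)
E
python3 - <<'E'
from h import *
S={n:dict(np.load(n+"0.npz")) for n in("scene","side")}
px={"up":((439,169),(267,137)),"tray":((354,242),(359,183)),"down":((233,235),(380,262))}
for k,v in px.items():
    for n,p in zip(S,v):
        c=S[n]; b=cv2.convexHull(blob(white(c["image"]),p,22)); 
        z=34 if k=="down" else 10
        P=np.array([ray(c,q[0],z)[:2] for q in b],np.float32)
        (cc,r)=cv2.minEnclosingCircle(P); x,y,w,h=cv2.boundingRect(b)
        print(k,n,"bbox",x,y,w,h,"circle",np.round(cc,1),round(r,1),"ell",[np.round(t,1) for t in cv2.fitEllipse(P)[:2]])
for n,p in (("scene",(348,226)),("side",(340,190))):
    c=S[n]; im=c["image"]; dark=(im.max(2)<75).astype(np.uint8)
    b=blob(dark|white(im),p,48); b=cv2.convexHull(b)
    P=np.array([ray(c,q[0],7)[:2] for q in b],np.float32); R=cv2.minAreaRect(P); print("tray",n,R, cv2.boundingRect(b))
im=S["scene"]["image"]; a=cv2.resize(im[120:220,370:490],None,fx=4,fy=4); b=cv2.resize(im[185:285,170:270],None,fx=4,fy=4)
cv2.imwrite("pics/crop.png",np.hstack([a,b])[:,:])
E
```

```text
up scene bbox 427 160 25 19 circle [583.5 311.3] 34.9 ell [array([583.3, 310. ]), array([63.8, 68.1])]
up side bbox 257 128 22 16 circle [585.2 310.4] 37.8 ell [array([583.6, 308.7]), array([62.9, 75.8])]
tray scene bbox 340 230 28 24 circle [627.3 -18.3] 33.0 ell [array([627.4, -18.3]), array([65. , 65.5])]
tray side bbox 347 172 25 19 circle [632.2 -17. ] 36.1 ell [array([631.7, -18.1]), array([65. , 72.3])]
down scene bbox 219 222 29 24 circle [ 462.  -239.2] 32.9 ell [array([ 462. , -238.9]), array([64.4, 65.8])]
down side bbox 365 249 30 24 circle [ 460.1 -241.5] 33.2 ell [array([ 460. , -241.3]), array([65.3, 65.6])]
tray scene ((578.2310180664062, 2.6293487548828125), (92.92713165283203, 204.0357666015625), 63.83354187011719) (322, 189, 55, 75)
tray side ((573.4368896484375, 0.462310791015625), (97.44189453125, 199.27999877929688), 64.0803451538086) (298, 171, 82, 40)
```

```bash
python3 -c "
import cv2;i=cv2.imread('pics/crop.png');cv2.imwrite('pics/crop2.png',cv2.resize(i,(792,360)))"
```

```text
(no output)
```

View pics/crop2.png

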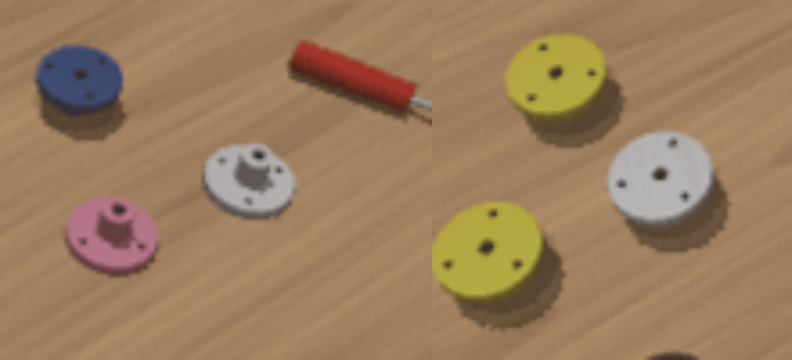

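The crop confirms both choices: a bare crown-up hub at crop (249,178), and a bare crown-down hub at crop (660,178) beside two yellow ones.

```bash
cat >> h.py <<'E'
from scipy.spatial.transform import Rotation as Ro
def go(p,jaw=None):
    """print shift (cm, tool axes) and turn about tool x (deg) to TCP p with jaw line at world angle jaw (deg)"""
    from plant import bot
    o=bot.get_obs(); R=Ro.from_euler("xyz",o["tcp_rot"]).as_matrix()
    a=np.degrees(np.arctan2(R[1,1],R[0,1]))
    print("t",o["time"],"tcp",o["tool_pos"].round(1),"x",R[:,0].round(3),"jaw",a.round(2),"grip",round(o["grip_width"],1),"F",np.round(o["contact_force"],1))
    print("shift cm",(R.T@(np.array(p)-o["tool_pos"])/10).round(2),"turn x",None if jaw is None else round(-((jaw-a+90)%180-90),1))
E
python3 - <<'E'
from h import *
c=dict(np.load("scene0.npz"))
for n,p,z in(("pink",(401,187),8),("blue",(392,139),34),("y1",(204,204),34),("y2",(185,252),34),("disc",(236,295),10)): print(n,ray(c,p,z).round())
go([583,310,150],-26)
E
```

```text
pink [570. 185.   8.]
blue [443. 264.  34.]
y1 [ 349. -257.   34.]
y2 [ 445. -348.   34.]
disc [ 586. -303.   10.]
t 0.1 tcp [191.5 488.5 251.1] x [-0.001 -0.001 -1.   ] jaw 68.58 grip 91.8 F [-0.7 -0.  -0.1]
shift cm [10.11 -2.31 42.96] turn x -85.4
```

```bash
python3 -m crank '[{"linear":[0.6,-0.2,4.3],"delta_rot":[0,0,0],"fingers":0.6},{"linear":[0.6,-0.2,4.3],"delta_rot":[0,0,0],"fingers":0.6},{"linear":[0.6,-0.2,4.3],"delta_rot":[0,0,0],"fingers":0.6},{"linear":[0.6,-0.2,4.3],"delta_rot":[0,0,0],"fingers":0.6},{"linear":[0.6,-0.2,4.3],"delta_rot":[0,0,0],"fingers":0.6}]'; python3 -m crank '[{"linear":[0.6,-0.2,4.3],"delta_rot":[0,0,0],"fingers":0.6},{"linear":[0.6,-0.2,4.3],"delta_rot":[0,0,0],"fingers":0.6},{"linear":[0.6,-0.2,4.3],"delta_rot":[0,0,0],"fingers":0.6},{"linear":[0.6,-0.2,4.3],"delta_rot":[0,0,0],"fingers":0.6},{"linear":[0.6,-0.2,4.3],"delta_rot":[0,0,0],"fingers":0.6}]'
python3 -m crank '[{"linear":[0,0,0],"delta_rot":[0,0,0],"fingers":0.6},{"linear":[0,0,0],"delta_rot":[0,0,0],"fingers":0.6},{"linear":[0,0,0],"delta_rot":[0,0,0],"fingers":0.6},{"linear":[0,0,0],"delta_rot":[0,0,0],"fingers":0.6},{"linear":[0,0,0],"delta_rot":[0,0,0],"fingers":0.6}]'
python3 - <<'E'
from h import *
from plant import capture
c=capture("wrist"); cv2.imwrite("pics/w1.png",c["image"]); np.savez("w1.npz",**c)
go([583,310,100],64); print(proj(c,[583,310,10]),c["pose"].round(2).tolist())
E
```

```text
time: 0.6
tool_pos: [389.5, 399.9, 221.2]
tcp_rot: [-2.291, 1.57, -2.665]
contact_force: [0.6, -0.0, -1.0]
grip_width: 57.3
time: 1.1
tool_pos: [586.0, 312.1, 191.0]
tcp_rot: [-2.547, 1.57, -2.921]
contact_force: [0.4, 0.5, 0.3]
grip_width: 55.2
time: 1.6
tool_pos: [583.8, 314.0, 192.4]
tcp_rot: [0.979, 1.57, 0.607]
contact_force: [0.3, 0.0, -0.2]
grip_width: 55.2
t 1.65 tcp [584.  313.9 192.3] x [ 0.001  0.    -1.   ] jaw 68.66 grip 55.1 F [-0.  -0.2  0.1]
shift cm [ 9.23 -0.41  0.05] turn x 4.7
[313.13285937 176.64913204] [[0.36, 0.89, 0.27, 510.92], [0.93, -0.35, -0.1, 342.2], [0.0, 0.29, -0.96, 325.47], [0.0, 0.0, 0.0, 1.0]]
```

View pics/w1.png

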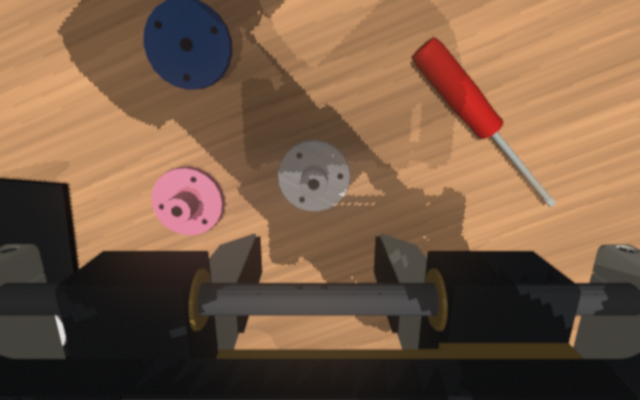

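The wrist view shows hub_up's rim centre at (314,176), against a prediction of (313,177), so the position holds. The pink hub is at (187,201), well clear. Descending.

```bash
python3 -m crank '[{"linear":[3.3,-0.35,0],"delta_rot":[0,0,0],"fingers":0.6},{"linear":[3.3,0,0],"delta_rot":[0,0,0],"fingers":0.6},{"linear":[3.3,0,0],"delta_rot":[0,0,0],"fingers":0.6},{"linear":[3.3,0,0],"delta_rot":[0,0,0],"fingers":0.6},{"linear":[0,0,0],"delta_rot":[0,0,0],"fingers":0.6}]'
python3 - <<'E'
from h import *
c=dict(np.load("w1.npz")); print(ray(c,(314,176),10),ray(c,(314,184),34))
go([583.5,310,37],64)
E
```

```text
time: 2.15
tool_pos: [580.2, 309.1, 55.2]
tcp_rot: [-2.397, 1.562, -2.77]
contact_force: [-0.3, -0.4, 0.1]
grip_width: 55.3
[582.721416   310.95998576  10.        ] [583.75203966 310.77629734  34.        ]
t 2.15 tcp [580.2 309.1  55.2] x [-0.009 -0.003 -1.   ] jaw 68.62 grip 55.3 F [-0.3 -0.4  0.1]
shift cm [1.81 0.21 0.29] turn x 4.6
```

```bash
python3 -m crank '[{"linear":[1.1,0,0],"delta_rot":[0,0,0],"fingers":0.6},{"linear":[0.8,0,0],"delta_rot":[0,0,0],"fingers":0.6},{"linear":[0,0,0],"delta_rot":[0,0,0],"fingers":0.6},{"linear":[0,0,0],"delta_rot":[0,0,0],"fingers":0.6},{"linear":[0,0,0],"delta_rot":[0,0,0],"fingers":0.6}]'; python3 -c "
from h import *
go([583.5,310.5,37],64)"
```

```text
time: 2.65
tool_pos: [584.0, 310.1, 41.8]
tcp_rot: [0.781, 1.569, 0.408]
contact_force: [-0.5, 0.5, 0.2]
grip_width: 55.0
t 2.65 tcp [584.  310.1  41.8] x [ 0.002  0.001 -1.   ] jaw 68.58 grip 55.0 F [-0.5  0.5  0.2]
shift cm [ 0.48  0.02 -0.06] turn x 4.6
```

```bash
python3 -m crank '[{"linear":[0.4,0,0],"delta_rot":[0,0,0],"fingers":0.6},{"linear":[0,0,0],"delta_rot":[0,0,0],"fingers":0.6},{"linear":[0,0,0],"delta_rot":[0,0,0],"fingers":0},{"linear":[0,0,0],"delta_rot":[0,0,0],"fingers":0},{"linear":[0,0,0],"delta_rot":[0,0,0],"fingers":0}]'
python3 -m crank '[{"linear":[0,0,0],"delta_rot":[0,0,0],"fingers":0},{"linear":[0,0,0],"delta_rot":[0,0,0],"fingers":0},{"linear":[-1.5,0,0],"delta_rot":[0,0,0],"fingers":0},{"linear":[-2.5,0,0],"delta_rot":[0,0,0],"fingers":0},{"linear":[-2.5,0,0],"delta_rot":[0,0,0],"fingers":0}]'
python3 -c "
from h import *
go([525.7,26,120],64)"
```

```text
time: 3.15
tool_pos: [583.5, 309.9, 36.8]
tcp_rot: [1.402, 1.571, 1.029]
contact_force: [-0.1, 0.6, 0.5]
grip_width: 35.5
time: 3.65
tool_pos: [583.2, 309.8, 103.0]
tcp_rot: [-2.504, 1.57, -2.878]
contact_force: [0.3, -0.5, -0.1]
grip_width: 23.2
t 3.65 tcp [583.2 309.8 103. ] x [-0.001 -0.    -1.   ] jaw 68.58 grip 23.2 F [ 0.3 -0.5 -0.1]
shift cm [ -1.69 -28.52   5.01] turn x 4.6
```

```bash
python3 -m crank '[{"linear":[0,-3.5,0.6],"delta_rot":[2.3,0,0],"fingers":0},{"linear":[0,-3.6,0.6],"delta_rot":[2.3,0,0],"fingers":0},{"linear":[0,-3.6,0.6],"delta_rot":[0,0,0],"fingers":0},{"linear":[0,-3.6,0.6],"delta_rot":[0,0,0],"fingers":0},{"linear":[0,-3.6,0.6],"delta_rot":[0,0,0],"fingers":0}]'
python3 -m crank '[{"linear":[0,-3.6,0.6],"delta_rot":[0,0,0],"fingers":0},{"linear":[0,-3.6,0.6],"delta_rot":[0,0,0],"fingers":0},{"linear":[0,-3,0.6],"delta_rot":[0,0,0],"fingers":0},{"linear":[0,0,0],"delta_rot":[0,0,0],"fingers":0},{"linear":[0,0,0],"delta_rot":[0,0,0],"fingers":0}]'
python3 - <<'E'
from h import *
from plant import capture
go([525.7,26,120],64)
S=[]
for n in("wrist","scene","side"):
    c=capture(n); np.savez(n+"2.npz",**c); S.append(c)
cv2.imwrite("pics/w2.png",np.hstack([cv2.resize(S[0]["image"],(400,250)),cv2.resize(S[1]["image"][150:275,270:470],(400,250))]))
E
```

```text
time: 4.15
tool_pos: [535.7, 133.6, 102.8]
tcp_rot: [0.567, 1.57, 0.113]
contact_force: [0.9, 0.1, -0.6]
grip_width: 23.4
time: 4.65
tool_pos: [507.9, 34.9, 102.7]
tcp_rot: [0.63, 1.569, 0.175]
contact_force: [-0.1, 0.4, -1.7]
grip_width: 23.3
t 4.65 tcp [507.9  34.9 102.7] x [ 0.001  0.    -1.   ] jaw 63.88 grip 23.3 F [-0.1  0.4 -1.7]
shift cm [-1.73 -0.01  1.99] turn x -0.1
```

View pics/w2.png

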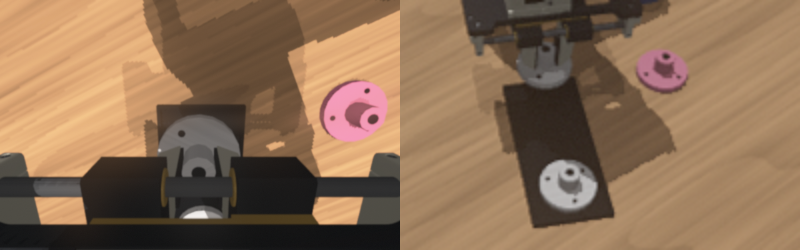

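hub_up is held: in the composite it hangs at (545,65), above the tray's empty end. The tray's far-end corners are at about (251,168) and (392,168) in the wrist image. I'll use those to refine the tray pose.

Run:
```python
from h import *
c=dict(np.load("wrist2.npz")); im=c["image"]
g=im.max(2); print("row185",[ (x,int(g[172,x])) for x in range(240,262,3)],[(x,int(g[172,x])) for x in range(380,404,3)],"col300",[(y,int(g[y,270])) for y in range(156,184,3)])
a,b=ray(c,(251.5,168.5),8),ray(c,(392.5,168.5),8); m=(a+b)/2
print(a,b,np.linalg.norm(a-b),"mid",m,"dir",np.degrees(np.arctan2(*(b-a)[[1,0]])))
d=np.array([.899,-.438]); print("centre",m[:2]+101*d,"slot",m[:2]+45*d)
# end-crown holds: rim centre of hub_tray from scene/side now
for n,p in(("scene",(354,242)),("side",(359,183))):
    s=dict(np.load(n+"2.npz")); P=np.array([ray(s,q[0],14)[:2] for q in cv2.convexHull(blob(white(s["image"]),p,22))],np.float32); print("hubtray",cv2.minEnclosingCircle(P))
```

```text
row185 [(240, 206), (243, 206), (246, 205), (249, 179), (252, 86), (255, 84), (258, 84), (261, 82)] [(380, 49), (383, 50), (386, 50), (389, 50), (392, 59), (395, 100), (398, 101), (401, 118)] col300 [(156, 200), (159, 201), (162, 197), (165, 185), (168, 96), (171, 80), (174, 78), (177, 76), (180, 77), (183, 79)]
[464.91948051   7.76934332   8.        ] [505.57939565  90.53278679   8.        ] 92.2118011636763 mid [485.24943808  49.15106505   8.        ] dir 63.8360976380349
centre [576.04843808   4.91306505] slot [525.70443808  29.44106505]
hubtray ((628.862548828125, -21.02263069152832), 33.119632720947266)
hubtray ((628.93896484375, -21.291471481323242), 37.13677978515625)
```

```bash
python3 -m crank '[{"linear":[0,0.1,1.9],"delta_rot":[0,0,0],"fingers":0},{"linear":[2.5,0,0],"delta_rot":[0,0,0],"fingers":0},{"linear":[2.0,0,0],"delta_rot":[0,0,0],"fingers":0},{"linear":[1.0,0,0],"delta_rot":[0,0,0],"fingers":0},{"linear":[0,0,0],"delta_rot":[0,0,0],"fingers":0}]'
python3 -m crank '[{"linear":[0,0,0],"delta_rot":[0,0,0],"fingers":0},{"linear":[0,0,0],"delta_rot":[0,0,0],"fingers":0},{"linear":[0,0,0],"delta_rot":[0,0,0],"fingers":0},{"linear":[0,0,0],"delta_rot":[0,0,0],"fingers":0},{"linear":[0,0,0],"delta_rot":[0,0,0],"fingers":0}]'
python3 -c "
from h import *
go([525.7,28,41],64)"
```

```text
time: 5.3
tool_pos: [524.2, 28.6, 45.5]
tcp_rot: [-2.824, 1.568, 3.006]
contact_force: [-0.5, 0.3, -1.8]
grip_width: 23.5
time: 5.8
tool_pos: [525.2, 27.8, 47.1]
tcp_rot: [0.487, 1.57, 0.033]
contact_force: [-0.3, 0.1, -0.4]
grip_width: 23.0
t 5.8 tcp [525.2  27.8  47.1] x [ 0.001  0.    -1.   ] jaw 63.98 grip 23.0 F [-0.3  0.1 -0.4]
shift cm [0.61 0.04 0.04] turn x -0.0
```

```bash
python3 -m crank '[{"linear":[0.3,0,0],"delta_rot":[0,0,0],"fingers":0},{"linear":[0.3,0,0],"delta_rot":[0,0,0],"fingers":0},{"linear":[0,0,0],"delta_rot":[0,0,0],"fingers":0},{"linear":[0,0,0],"delta_rot":[0,0,0],"fingers":0},{"linear":[0,0,0],"delta_rot":[0,0,0],"fingers":0}]'
```

```text
time: 6.3
tool_pos: [525.1, 27.7, 40.7]
tcp_rot: [0.518, 1.571, 0.064]
contact_force: [0.1, -0.4, 1.7]
grip_width: 23.4
```

Touchdown (+1.7 N). Releasing, then rising.

```bash
python3 -m crank '[{"linear":[0,0,0],"delta_rot":[0,0,0],"fingers":0.55},{"linear":[0,0,0],"delta_rot":[0,0,0],"fingers":0.55},{"linear":[0,0,0],"delta_rot":[0,0,0],"fingers":0.55},{"linear":[0,0,0],"delta_rot":[0,0,0],"fingers":0.55},{"linear":[0,0,0],"delta_rot":[0,0,0],"fingers":0.55}]'
python3 -m crank '[{"linear":[-1.5,0,0],"delta_rot":[0,0,0],"fingers":0.55},{"linear":[-3,0,0],"delta_rot":[0,0,0],"fingers":0.55},{"linear":[-3,0,0],"delta_rot":[0,0,0],"fingers":1},{"linear":[-3,0,0],"delta_rot":[0,0,0],"fingers":1},{"linear":[-2,0,0],"delta_rot":[0,0,0],"fingers":1}]'
python3 -c "
from h import *
go([461,-240,170],45)"
```

```text
time: 6.8
tool_pos: [525.0, 27.8, 40.7]
tcp_rot: [1.874, 1.571, 1.419]
contact_force: [0.4, 0.4, -0.3]
grip_width: 50.1
time: 7.3
tool_pos: [525.6, 27.8, 167.9]
tcp_rot: [0.401, 1.568, -0.053]
contact_force: [0.1, -0.1, 0.1]
grip_width: 69.9
t 7.3 tcp [525.6  27.8 167.9] x [ 0.003 -0.    -1.   ] jaw 63.99 grip 69.9 F [ 0.1 -0.1  0.1]
shift cm [ -0.22 -26.89   5.94] turn x 19.0
```

```bash
python3 -m crank '[{"linear":[0,-3.8,0.85],"delta_rot":[0,0,0],"fingers":1},{"linear":[0,-3.9,0.85],"delta_rot":[0,0,0],"fingers":1},{"linear":[0,-3.9,0.85],"delta_rot":[0,0,0],"fingers":1},{"linear":[0,-3.9,0.85],"delta_rot":[0,0,0],"fingers":1},{"linear":[0,-3.9,0.85],"delta_rot":[0,0,0],"fingers":1}]'
python3 -m crank '[{"linear":[0,-3.9,0.85],"delta_rot":[0,0,0],"fingers":1},{"linear":[0,-3.6,0.85],"delta_rot":[0,0,0],"fingers":1},{"linear":[0,0,0],"delta_rot":[6.3,0,0],"fingers":1},{"linear":[0,0,0],"delta_rot":[6.3,0,0],"fingers":1},{"linear":[0,0,0],"delta_rot":[6.4,0,0],"fingers":1}]'
python3 -m crank '[{"linear":[0,0,0],"delta_rot":[0,0,0],"fingers":1},{"linear":[0,0,0],"delta_rot":[0,0,0],"fingers":1},{"linear":[0,0,0],"delta_rot":[0,0,0],"fingers":1},{"linear":[0,0,0],"delta_rot":[0,0,0],"fingers":1},{"linear":[0,0,0],"delta_rot":[0,0,0],"fingers":1}]'
python3 - <<'E'
from h import *
from plant import capture
go([461,-240,60],45)
S=[]
for n in("wrist","scene","side"):
    c=capture(n); np.savez(n+"3.npz",**c); S.append(c)
cv2.imwrite("pics/w3.png",np.hstack([cv2.resize(S[0]["image"],(400,250)),cv2.resize(S[1]["image"][150:275,270:470],(400,250))]))
print(proj(S[0],[461,-240,34]))
E
```

```text
time: 7.8
tool_pos: [477.5, -166.6, 165.8]
tcp_rot: [0.388, 1.57, -0.065]
contact_force: [0.9, -0.1, -0.1]
grip_width: 92.0
time: 8.3
tool_pos: [460.2, -240.5, 165.6]
tcp_rot: [2.897, 1.57, 2.105]
contact_force: [-0.5, 0.7, 1.0]
grip_width: 91.7
time: 8.8
tool_pos: [460.5, -240.0, 165.7]
tcp_rot: [1.869, 1.571, 1.084]
contact_force: [-0.0, 0.0, -0.6]
grip_width: 92.0
t 8.8 tcp [ 460.5 -240.   165.7] x [ 0.  0. -1.] jaw 45.04 grip 92.0 F [-0.   0.  -0.6]
shift cm [10.57  0.03  0.04] turn x 0.0
[318.0975416  192.12470255]
```

View pics/w3.png

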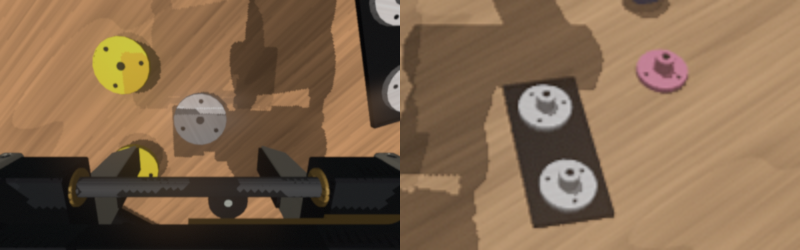

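The wrist view shows hub_down at (320,190), as predicted (318,192). The scene crop shows hub_up standing flat in the tray's empty end. Descending onto hub_down.

```bash
python3 -m crank '[{"linear":[3,0,0],"delta_rot":[0,0,0],"fingers":1},{"linear":[3,0,0],"delta_rot":[0,0,0],"fingers":1},{"linear":[3,0,0],"delta_rot":[0,0,0],"fingers":1},{"linear":[2,0,0],"delta_rot":[0,0,0],"fingers":1},{"linear":[1.2,0,0],"delta_rot":[0,0,0],"fingers":1}]'
python3 -m crank '[{"linear":[0.5,0,0],"delta_rot":[0,0,0],"fingers":1},{"linear":[0,0,0],"delta_rot":[0,0,0],"fingers":1},{"linear":[0,0,0],"delta_rot":[0,0,0],"fingers":1},{"linear":[0,0,0],"delta_rot":[0,0,0],"fingers":1},{"linear":[0,0,0],"delta_rot":[0,0,0],"fingers":1}]'
python3 - <<'E'
from h import *
go([461,-240,36],45)
for n,p in(("scene",(345,205)),("scene",(354,242)),("side",(320,190)),("side",(359,183))):
    s=dict(np.load(n+"3.npz")); w=white(s["image"]); b=cv2.convexHull(blob(w,p,20)); P=np.array([ray(s,q[0],14)[:2] for q in b],np.float32); print(n,cv2.minEnclosingCircle(P),cv2.boundingRect(b))
E
```

```text
time: 9.45
tool_pos: [459.8, -239.6, 42.1]
tcp_rot: [-3.021, 1.568, 2.476]
contact_force: [-0.8, 0.1, 0.3]
grip_width: 91.9
time: 9.95
tool_pos: [460.9, -240.3, 39.5]
tcp_rot: [0.222, 1.569, -0.564]
contact_force: [-0.4, 1.3, -0.4]
grip_width: 91.9
t 9.95 tcp [ 460.9 -240.3   39.5] x [ 0.001 -0.001 -1.   ] jaw 44.99 grip 91.9 F [-0.4  1.3 -0.4]
shift cm [ 0.35  0.03 -0.01] turn x -0.0
scene ((525.608154296875, 27.263385772705078), 33.40686798095703) (329, 192, 27, 22)
scene ((629.297607421875, -20.156328201293945), 33.2869758605957) (340, 230, 29, 25)
side ((522.7640380859375, 27.3624267578125), 37.63473129272461) (305, 182, 26, 21)
side ((628.7581176757812, -21.47384262084961), 37.38941192626953) (347, 172, 22, 20)
```

```bash
python3 -m crank '[{"linear":[0.3,0,0],"delta_rot":[0,0,0],"fingers":1},{"linear":[0,0,0],"delta_rot":[0,0,0],"fingers":1},{"linear":[0,0,0],"delta_rot":[0,0,0],"fingers":0.5},{"linear":[0,0,0],"delta_rot":[0,0,0],"fingers":0.5},{"linear":[0,0,0],"delta_rot":[0,0,0],"fingers":0.5}]'
python3 -m crank '[{"linear":[0,0,0],"delta_rot":[0,0,0],"fingers":0.5},{"linear":[0,0,0],"delta_rot":[0,0,0],"fingers":0.5},{"linear":[-2,0,0],"delta_rot":[0,0,0],"fingers":0.5},{"linear":[-4,0,0],"delta_rot":[0,0,0],"fingers":0.5},{"linear":[-4,0,0],"delta_rot":[0,0,0],"fingers":0.5}]'
python3 -m crank '[{"linear":[0,0,0],"delta_rot":[-6.3,0,0],"fingers":0.5},{"linear":[0,0,0],"delta_rot":[-6.3,0,0],"fingers":0.5},{"linear":[0,0,0],"delta_rot":[-6.4,0,0],"fingers":0.5},{"linear":[0,0,0],"delta_rot":[0,0,0],"fingers":0.5},{"linear":[0,0,0],"delta_rot":[0,0,0],"fingers":0.5}]'
python3 -c "
from h import *
go([577,3.3,138],65)"
```

```text
time: 10.45
tool_pos: [460.5, -240.0, 35.7]
tcp_rot: [1.767, 1.571, 0.981]
contact_force: [1.2, 0.2, 0.3]
grip_width: 72.3
time: 10.95
tool_pos: [459.7, -239.6, 136.0]
tcp_rot: [-2.973, 1.568, 2.525]
contact_force: [2.1, -0.7, -1.7]
grip_width: 64.9
time: 11.45
tool_pos: [460.3, -239.9, 135.4]
tcp_rot: [2.965, 1.57, 2.508]
contact_force: [0.2, 0.4, -1.8]
grip_width: 65.0
t 11.45 tcp [ 460.3 -239.9  135.4] x [-0.001  0.    -1.   ] jaw 63.81 grip 65.0 F [ 0.2  0.4 -1.8]
shift cm [-0.25 26.98 -0.26] turn x -1.2
```

```bash
python3 -m crank '[{"linear":[0,3,0],"delta_rot":[0,0,0],"fingers":0.5},{"linear":[0,3.8,0],"delta_rot":[0,0,0],"fingers":0.5},{"linear":[0,3.8,0],"delta_rot":[0,0,0],"fingers":0.5},{"linear":[0,3.8,0],"delta_rot":[0,0,0],"fingers":0.5},{"linear":[0,3.8,0],"delta_rot":[0,0,0],"fingers":0.5}]'
python3 -m crank '[{"linear":[0,3.8,0],"delta_rot":[0,0,0],"fingers":0.5},{"linear":[0,3,-0.3],"delta_rot":[0,0,0],"fingers":0.5},{"linear":[0,2,0],"delta_rot":[0,0,0],"fingers":0.5},{"linear":[0,0,0],"delta_rot":[0,0,0],"fingers":0.5},{"linear":[0,0,0],"delta_rot":[0,0,0],"fingers":0.5}]'
python3 -m crank '[{"linear":[0,0,0],"delta_rot":[0,0,0],"fingers":0.5},{"linear":[2,0,0],"delta_rot":[0,0,0],"fingers":0.5},{"linear":[2,0,0],"delta_rot":[0,0,0],"fingers":0.5},{"linear":[0,0,0],"delta_rot":[0,0,0],"fingers":0.5},{"linear":[0,0,0],"delta_rot":[0,0,0],"fingers":0.5}]'
python3 - <<'E'
from h import *
from plant import capture
go([577,3.3,40],65)
S=[]
for n in("wrist","scene","side"):
    c=capture(n); np.savez(n+"4.npz",**c); S.append(c)
cv2.imwrite("pics/w4.png",np.hstack([cv2.resize(S[2]["image"][135:235,260:420],(400,250)),cv2.resize(S[1]["image"][150:275,270:470],(400,250))]))
E
```

```text
time: 11.95
tool_pos: [540.7, -75.1, 135.5]
tcp_rot: [-3.037, 1.57, 2.789]
contact_force: [-0.0, -0.7, -1.2]
grip_width: 65.2
time: 12.45
tool_pos: [575.9, 4.0, 135.3]
tcp_rot: [-2.481, 1.57, -2.935]
contact_force: [-0.2, -0.7, -1.3]
grip_width: 65.0
time: 12.95
tool_pos: [576.0, 3.1, 95.9]
tcp_rot: [-2.837, 1.57, 2.991]
contact_force: [-0.3, -0.2, -0.7]
grip_width: 65.1
t 12.95 tcp [576.    3.1  95.9] x [-0.001  0.    -1.   ] jaw 63.9 grip 65.1 F [-0.3 -0.2 -0.7]
shift cm [5.59 0.06 0.08] turn x -1.1
```

View pics/w4.png

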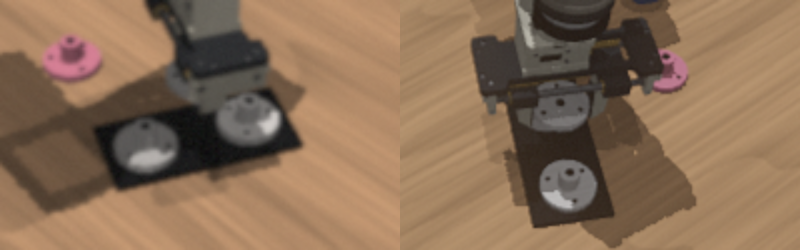

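The held hub is level over the tray's middle, at (560,100) in the composite, and both end hubs are in place. Lowering.

```bash
python3 -m crank '[{"linear":[2,0.05,0.05],"delta_rot":[0,0,0],"fingers":0.5},{"linear":[2,0,0],"delta_rot":[0,0,0],"fingers":0.5},{"linear":[0.9,0,0],"delta_rot":[0,0,0],"fingers":0.5},{"linear":[0,0,0],"delta_rot":[0,0,0],"fingers":0.5},{"linear":[0,0,0],"delta_rot":[0,0,0],"fingers":0.5}]'
python3 -m crank '[{"linear":[0.3,0,0],"delta_rot":[0,0,0],"fingers":0.5},{"linear":[0.2,0,0],"delta_rot":[0,0,0],"fingers":0.5},{"linear":[0,0,0],"delta_rot":[0,0,0],"fingers":0.5},{"linear":[0,0,0],"delta_rot":[0,0,0],"fingers":0.5},{"linear":[0,0,0],"delta_rot":[0,0,0],"fingers":0.5}]'
```

```text
time: 13.6
tool_pos: [577.4, 4.1, 47.5]
tcp_rot: [0.385, 1.57, -0.069]
contact_force: [0.4, 0.4, -1.6]
grip_width: 65.0
time: 14.1
tool_pos: [577.0, 4.1, 41.9]
tcp_rot: [0.65, 1.57, 0.196]
contact_force: [-0.2, 0.2, -2.1]
grip_width: 65.0
```

```bash
python3 -m crank '[{"linear":[0.1,0,0],"delta_rot":[0,0,0],"fingers":0.5},{"linear":[0.1,0,0],"delta_rot":[0,0,0],"fingers":0.5},{"linear":[0,0,0],"delta_rot":[0,0,0],"fingers":0.5},{"linear":[0,0,0],"delta_rot":[0,0,0],"fingers":0.5},{"linear":[0,0,0],"delta_rot":[0,0,0],"fingers":0.5}]'
```

```text
time: 14.6
tool_pos: [576.9, 4.1, 39.8]
tcp_rot: [0.993, 1.571, 0.539]
contact_force: [-0.3, 0.7, -0.2]
grip_width: 65.1
```

The weight has come off the wrist (-2.1 to -0.2 N), so I'm releasing.

```bash
python3 -m crank '[{"linear":[0.05,0,0],"delta_rot":[0,0,0],"fingers":0.5},{"linear":[0,0,0],"delta_rot":[0,0,0],"fingers":0.5},{"linear":[0,0,0],"delta_rot":[0,0,0],"fingers":1},{"linear":[0,0,0],"delta_rot":[0,0,0],"fingers":1},{"linear":[0,0,0],"delta_rot":[0,0,0],"fingers":1}]'
python3 -m crank '[{"linear":[0,0,0],"delta_rot":[0,0,0],"fingers":1},{"linear":[0,0,0],"delta_rot":[0,0,0],"fingers":1},{"linear":[-2,0,0],"delta_rot":[0,0,0],"fingers":1},{"linear":[-3,0,0],"delta_rot":[0,0,0],"fingers":1},{"linear":[-4,0,0],"delta_rot":[0,0,0],"fingers":1}]'
python3 -m crank '[{"linear":[-3,4,0],"delta_rot":[0,0,0],"fingers":1},{"linear":[-3,4,0],"delta_rot":[0,0,0],"fingers":1},{"linear":[0,4,0],"delta_rot":[0,0,0],"fingers":1},{"linear":[0,4,0],"delta_rot":[0,0,0],"fingers":1},{"linear":[0,0,0],"delta_rot":[0,0,0],"fingers":1}]'
python3 -m crank '[{"linear":[0,0,0],"delta_rot":[0,0,0],"fingers":1},{"linear":[0,0,0],"delta_rot":[0,0,0],"fingers":1},{"linear":[0,0,0],"delta_rot":[0,0,0],"fingers":1},{"linear":[0,0,0],"delta_rot":[0,0,0],"fingers":1},{"linear":[0,0,0],"delta_rot":[0,0,0],"fingers":1}]'
python3 - <<'E'
from h import *
from plant import capture
S=[]
for n in("side","scene"):
    c=capture(n); np.savez(n+"5.npz",**c); S.append(c)
cv2.imwrite("pics/w5.png",np.hstack([cv2.resize(S[0]["image"][135:235,260:420],(400,250)),cv2.resize(S[1]["image"][150:275,270:470],(400,250))]))
for n,c in zip(("side","scene"),S): print(n,"predict down rim centre",proj(c,[577,4,38]),"up crown",proj(c,[525,27.5,38]),"tray crown",proj(c,[629,-21,38]))
E
```

```text
time: 15.1
tool_pos: [576.9, 4.2, 39.1]
tcp_rot: [1.908, 1.571, 1.454]
contact_force: [0.4, -0.1, -0.4]
grip_width: 84.7
time: 15.6
tool_pos: [575.7, 4.2, 128.6]
tcp_rot: [-2.831, 1.567, 2.998]
contact_force: [0.9, -1.0, 0.3]
grip_width: 91.7
time: 16.1
tool_pos: [647.9, 152.4, 188.9]
tcp_rot: [1.411, 1.569, 0.962]
contact_force: [-0.1, -0.4, -0.7]
grip_width: 91.4
time: 16.6
tool_pos: [647.1, 147.1, 189.5]
tcp_rot: [0.726, 1.571, 0.271]
contact_force: [0.0, 0.2, -0.2]
grip_width: 92.1
side predict down rim centre [338.25344345 179.29376706] up crown [317.30010156 184.57396009] tray crown [359.2024376  174.39451324]
scene predict down rim centre [348.38257617 215.32990592] up crown [342.65113442 196.38916753] tray crown [354.04073183 236.06912521]
```

View pics/w5.png

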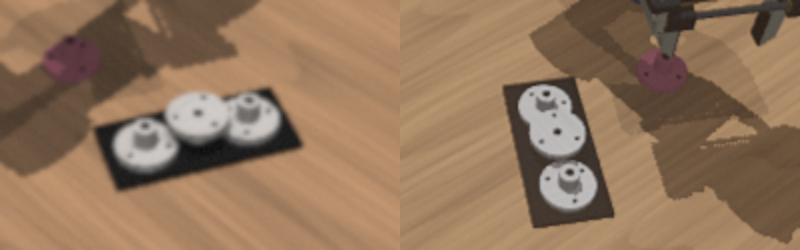

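The centre hub's hub hole is at side (338.8,180.2) and scene (348.5,215.5). That is within 1 px of the predictions for standing level on the tray floor at the midpoint, (338.3,179.3) and (348.4,215.3). The gripper is clear, so I'm handing in.

```bash
python3 -c "
from plant import workorder
print(workorder.close_job())"
```

```text
the job is handed in; nothing more can be done
None
```

The tray is packed and the job is handed in at about 16.7 s of the 58 s allowed. The hand-in gives no verdict, so success rests on the checks below.

- **hub_up:** I gripped the bare crown-up hub by its crown and set it in the tray's empty end, at about (525, 27.5) mm. It stood flat there in a scene crop taken after I let go.
- **hub_down:** I gripped the bare crown-down hub by its rim and stood it on its crown between the two, at about (577, 4) mm. It is about 57 mm centre to centre from each neighbour, against a limit of 66 mm.
- **Last checks:** In the final scene and side pictures the middle hub was within about 1 px of where a level hub on the tray floor should be. Its rim overlapped both neighbours, both end hubs looked flat and in place, and the gripper was open and well clear. I judged level by eye and did not measure the tilt.
- **Disagreements:** The two cameras differed by about 2–4 mm on single positions, within what the fit allows. No check failed.

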